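Put the stacked ornaments back on the hall console

ROBOT

A 7-joint arm with a two-finger parallel gripper is mounted at the origin on the work surface. World frame = base frame: x ahead of the robot, y to its left, z up, the work surface at z = 0. Lengths are in m, angles in rad, forces in N, time in s.
With the tool pointing down it reaches from about 0.4 to 0.85 m from the base axis. Payload 4.5 kg.
Tool frame: the origin (TCP) lies midway between the tips of the shut fingers; the grasp point (between the pads) lies 19 mm behind it; z points along the fingers, y is the line along which they close (so a half turn about z gives the same grasp; the last joint's range is limited). The gripper opens to 85 mm and grips with 20 to 120 N. Pads are 22 mm wide; open, the fingers measure 114 mm over their backs; the gripper's body (76 mm by 85 mm) begins 54 mm behind the grasp point. The pads swing forward as they close: fully open they stand 13 mm farther back than shut.
Start: joints at [1.222, 0.689, -0.195, 1.565, 0.157, 0.902, -0.215], TCP at [0.233, -0.58, 0.231] pointing down, gripper open.
Joint ranges: [-3.01, 3.01], [-0.46, 2.08], [-1.47, 1.51], [0.13, 2.56], [-1, 4.14], [0.04, 2.09], [-2.66, 2.66]. Speed limits (rad/s): [2.57, 2.57, 3.14, 3.14, 3.14, 3.14, 3.14].

INTERFACE

Orientations are given as a unit quaternion [w, x, y, z].
In Python, from bench import ctrl gives the robot as it stands.
- The arm moves only by the shell command python3 -m pendant [OPENING] [FORCE], which reads ROWS from standard input. ROWS is a JSON list of rows, 1 to 5 of them, each an object with the fields pos (a list: dx, dy, dz in shares of the most that a row can go, 1 being 62.5 mm), rotvec (a list: a rotation vector rx, ry, rz in parts of the range, where 1.0 means 2 rad); a field left out counts as zero; each row shifts and turns the commanded pose from where the row before left it, along the tool's axes as they then stand; what a row does not reach is not made up. A row lasts 1/8 s, in which the tool goes at most 0.0625 m and 0.188 rad, less where a joint would pass 70% of its speed; a pose out of reach is approached as far as the arm can. OPENING is the finger opening in m, set as the command begins (- or left out keeps the last). The fingers move at their own pace and stop on an object; FORCE is the grip in N (left out, the last holds). Time passes only in rows, so rows that do not move let the fingers close. It prints the time, the measured TCP pose, the force, the opening and the grip force at its end. Shift and turn numbers lie between -1 and 1, and a call with a number outside is refused. Input that does not fit is refused with a message, and nothing moves.
- ctrl.observe(): the state, without advancing time (a new reading comes with each control period).
- ctrl.capture(name): name is "scene" or "top"; returns the picture (480x640x3 uint8, red, green, blue); there is no depth.
- ctrl.camera_params(name): a dict with "fovy" (degrees; the focal length in pixels is half the picture's height over the tangent of half this angle, whatever the lens; pixels are square), "cx", "cy" (the principal point, pixels), "rvec" (rotation vector, rad) and "tvec" (3), from world to camera coordinates, as OpenCV has them. Camera axes: x right, y down, z forward; pixel columns grow to the right and rows downward; lengths in m; the calibration is good to about 2 mm. A picture is of the moment at which its call begins. camera_params takes no time and is no camera call.
- ctrl.job_done(): hands the job in; it is judged then, once.
The state is a dict: "t": time; "joint_pos": joint angles; "qd": joint speeds; "effort": joint torques, N m; "tcp_pos": TCP position; "orientation": TCP orientation; "ft_force": force on the tool from outside, world axes, zero at the start; "wrist_torque": the same for the moment, N m; "gripper_width": finger opening in m; "grip_force": force on a finger pad.
Only numpy, scipy, OpenCV 4.12 (cv2) and the standard library are available. Lean on these libraries where they do the work, as an engineer would, in place of code of your own. Each camera call takes 0.05 s, during which the arm holds its last target. There are 200 camera calls.

TASK

The ornaments on the hall console were piled up for dusting; take the pile apart and put each back in the middle of its own stand: the bird on the marble pedestal, the round tin on the cork coaster, the wooden box on the square slate and the book on the oblong wooden stand, all standing level, with the box and the book squared up with their stands. Set things down gently rather than dropping them, and leave the diffuser bottle and the key bowl where they are.

Things in the scene. Friction and masses are not known exactly. Their poses are not given: they have to be found in the camera images.
- bird: Loose white ceramic bird, 60-110 g, top of the pile (on the tin). Round foot 28 mm wide, 12 mm high; round body 28 mm wide (y), its widest line 22 mm above the underside, from x = -24 to +22 mm; tail to x = -33, beak to x = +30; head at x = +14, its top 48 mm up. Grip across the body (along y), 22 mm up. Origin: centre of the foot's underside; x towards the beak, z up.
- tin: Loose round candle tin of dark steel, shut, with a thin bright line around it, 48 mm in diameter, 34 mm high, 65-125 g; third from below in the pile (on the box). Origin: centre of its underside; z up.
- box: Loose square keepsake box of pale wood, shut (lid and body are one piece), 56 x 56 mm and 36 mm high, 75-135 g, with a dark line around it and a small brass catch on its -x side; it lies on the book, turned at most 0.15 rad from it. x and y axes square to its sides. Origin: centre of its underside; z up.
- book: Loose pocket hardback with blue-grey cloth covers, shut (one rigid piece), lying flat on the table at the bottom of the pile: 110 mm long (its x), 64 mm wide (its y), 26 mm thick, 125-230 g. Piled up, the four things stand 144 mm high, each at most 3 mm per axis off the centre of the one below. Origin: centre of its underside; z up.
- pedestal: Fixed round pedestal of pale marble, 60 mm in diameter at its top and 40 mm high; the place of the bird. Origin: centre of its underside; z up.
- cork_coaster: Fixed round coaster of pale cork, 78 mm in diameter, 6 mm high; the place of the tin. Origin: centre of its underside; z up.
- square_slate: Fixed square plate of dark grey slate, 84 x 84 mm, 8 mm high; the place of the box. x and y axes square to its sides. Origin: centre of its underside; z up.
- oblong_stand: Fixed oblong stand of dark wood, 138 mm long (its x), 92 mm wide (its y), 16 mm high; the place of the book, which lies lengthways along it. Origin: centre of its underside; z up.
- diffuser: Loose amber glass diffuser bottle with a wooden cap, 56 mm in diameter, 120 mm high, standing on the table at one side of the work; not to be disturbed. Origin: centre of its underside; z up.
- key_bowl: Loose terracotta bowl, 90 mm across the rim, 35 mm high, standing on the table at the other side of the work; not to be disturbed. Origin: centre of its underside; z up.
There are look-alikes about, which are no part of the job. Of the things like the cork_coaster, leave any that is pink or purple; of the rest the smaller one is meant.

How it is judged:
At the end, for the whole second after the job is handed in: Each thing on its own stand: centre within 14 mm of the stand's, underside within 4 mm of its top, tilt under 0.1 rad, at rest; book lengthways within 0.2 rad (either way), box sides within 0.2 rad of the slate's (any of four ways). Bottle and bowl within 20 mm of their start (horizontal distance between bird and pedestal below 0.014 m and z of bird in the frame of pedestal between 0.036 and 0.044 m and angle between each of bird, tin, box, book's own z axis and vertical below 0.1 rad and linear speed of each of bird, tin, box, book below 0.02 m/s and angular speed of each of bird, tin, box, book below 0.2 rad/s and horizontal distance between tin and cork_coaster below 0.014 m and z of tin in the frame of cork_coaster between 0.002 and 0.01 m and horizontal distance between box and square_slate below 0.014 m and z of box in the frame of square_slate between 0.004 and 0.012 m and horizontal distance between book and oblong_stand below 0.014 m and z of book in the frame of oblong_stand between 0.012 and 0.02 m and (angle between the x axis of box and the x axis of square_slate, either way round below 0.2 rad or angle between the y axis of box and the x axis of square_slate, either way round below 0.2 rad) and angle between the x axis of book and the x axis of oblong_stand, either way round below 0.2 rad and distance of each of diffuser, key_bowl from where it was at the start of the episode below 0.02 m); the robot touches nothing.
It fails at once if the diffuser bottle is moved more than 20 mm or tipped over (distance of diffuser from where it was at the start of the episode above 0.02 m or angle between diffuser's own z axis and vertical above 0.5 rad).
It fails at once if the key bowl is moved more than 20 mm or tipped over (distance of key_bowl from where it was at the start of the episode above 0.02 m or angle between key_bowl's own z axis and vertical above 0.5 rad).
It fails at once if the bird, tin, box or book is dropped or knocked off (faster than 0.7 m/s, a fall of about 25 mm, with no finger on it) ((linear speed of bird above 0.7 m/s and contact force between the fingers and bird below 0.05 N) or (linear speed of tin above 0.7 m/s and contact force between the fingers and tin below 0.05 N) or (linear speed of box above 0.7 m/s and contact force between the fingers and box below 0.05 N) or (linear speed of book above 0.7 m/s and contact force between the fingers and book below 0.05 N)).
It also fails if it takes over 120 s, if anything falls off the work surface, if the arm or the gripper's body presses on something with over 40 N, if the wrist force passes 120 N, or if a joint passes its speed limit or range.

## Working session

There is one attempt and no reset: what is moved stays moved. The work goes in short steps, Python scripts to look and compute and a shell command to move; the robot and the scene stay as the last step left them, time stands still between calls to the robot, and variables do not carry over. Pictures are saved under pics/ and viewed, at most 18 in all, crops included, and the job is handed in when it is done.

```bash
mkdir -p pics; ls; python3 - <<'E'
from bench import ctrl
import cv2
o=ctrl.observe();print({k:(v if not hasattr(v,'round') else v.round(4)) for k,v in o.items()})
for n in("scene","top"):
    im=ctrl.capture(n);cv2.imwrite(f"pics/{n}0.png",im[:,:,::-1]);print(n,ctrl.camera_params(n))
E
```

```text
pics
{'t': 0.0, 'joint_pos': array([ 1.2218,  0.69  , -0.1945,  1.5664,  0.1573,  0.9025, -0.2151]), 'qd': array([ 0.0001, -0.0021, -0.0011,  0.0007, -0.0005, -0.0004,  0.0008]), 'effort': array([-2.00000e-04, -5.39604e+01, -1.26660e+00, -1.58541e+01,
        9.10000e-03,  9.40000e-03, -0.00000e+00]), 'tcp_pos': array([ 0.2331, -0.5792,  0.2305]), 'orientation': array([-9.000e-04,  9.817e-01,  1.903e-01, -3.000e-04]), 'ft_force': array([-0.3105,  0.4036,  0.663 ]), 'wrist_torque': array([-0.0243,  0.0078,  0.0194]), 'grip_force': 0.0, 'gripper_width': 0.08536955975395435}
scene {'fovy': 44.11199732635548, 'cx': 322.98905772735685, 'cy': 235.23594173736493, 'rvec': array([ 1.47457832,  1.88304219, -0.9185566 ]), 'tvec': array([ 0.1380156 , -0.2779162 ,  1.53095129])}
top {'fovy': 55.52418450085198, 'cx': 313.84667249408074, 'cy': 243.51867896591486, 'rvec': array([ 2.1408094 , -2.17702669,  0.18234894]), 'tvec': array([2.54074983e-04, 6.12653334e-01, 8.73445307e-01])}
```

View pics/scene0.png

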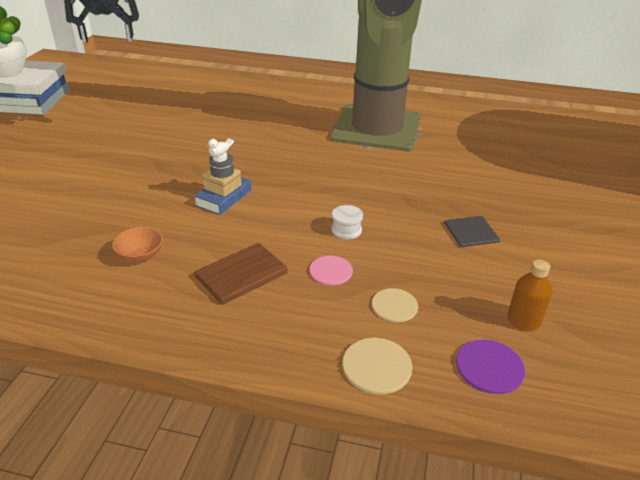

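View pics/top0.png

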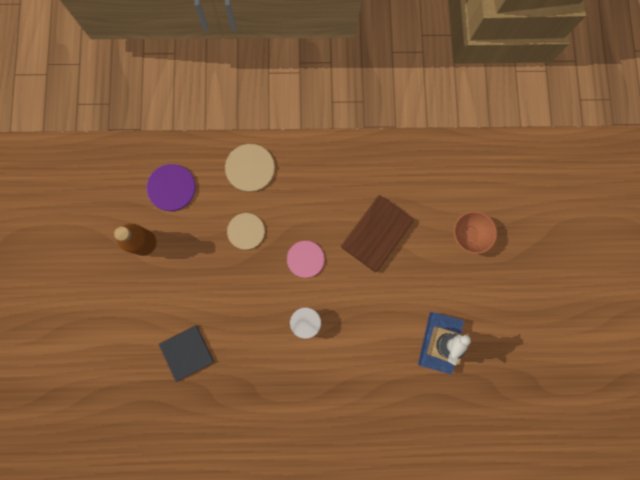

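Scene view: the pile is at (222,175), the marble pedestal at (347,222), the slate at (472,231) and the wooden stand at (241,272). In the top view they are at (445,343), (305,323), (187,353) and (379,234), with the bottle at (135,240) and the bowl at (476,232).
Coaster candidates in the top view are pale (246,231), a larger pale one (250,167), pink (305,259) and purple (171,187). Ruling out pink and purple, the smaller pale one at (246,231) fits, which is (395,305) in the scene view. I'll confirm it in a crop.

```bash
cat > h.py <<'E'
import numpy as np, cv2
from bench import ctrl
class Cam:
    def __init__(s,n):
        p=ctrl.camera_params(n); f=240/np.tan(np.radians(p["fovy"]/2))
        s.K=np.array([[f,0,p["cx"]],[0,f,p["cy"]],[0,0,1]]); s.rv=p["rvec"]; s.t=np.array(p["tvec"])
        s.R=cv2.Rodrigues(s.rv)[0]; s.c=-s.R.T@s.t; s.P=s.K@np.c_[s.R,s.t]
    def plane(s,uv,z):
        uv=np.atleast_2d(uv).astype(float); d=(s.R.T@np.linalg.inv(s.K)@np.c_[uv,np.ones(len(uv))].T).T
        return s.c+d*((z-s.c[2])/d[:,2])[:,None]
    def proj(s,X):
        q=s.P@np.append(X,1); return q[:2]/q[2]
T,S=Cam("top"),Cam("scene")
def tri(a,b):
    X=cv2.triangulatePoints(T.P,S.P,np.float64(a).reshape(2,1),np.float64(b).reshape(2,1))[:,0]; return X[:3]/X[3]
def blob(im,lo,hi,roi,n=1):
    x0,y0,x1,y1=roi; m=cv2.inRange(cv2.cvtColor(im,cv2.COLOR_RGB2HSV),np.array(lo),np.array(hi)); k=np.zeros_like(m); k[y0:y1,x0:x1]=m[y0:y1,x0:x1]
    c=cv2.findContours(k,cv2.RETR_EXTERNAL,cv2.CHAIN_APPROX_NONE)[0]
    return max(c,key=cv2.contourArea)[:,0,:]
def load(f): return cv2.imread(f)[:,:,::-1].copy()
E
python3 - <<'E'
from h import *
t=load("pics/top0.png");s=load("pics/scene0.png")
ht=cv2.cvtColor(t,cv2.COLOR_RGB2HSV);hs=cv2.cvtColor(s,cv2.COLOR_RGB2HSV)
print("camc",T.c.round(3),S.c.round(3))
for n,p in dict(slate=(187,353),cork=(246,231),ped=(305,323),stand=(379,234),wood=(379,300),book=(428,355),box=(432,345),tin=(445,345),bird=(459,345)).items(): print(n,ht[p[1],p[0]])
for n,p in dict(slate=(472,231),cork=(395,305),ped=(347,213),pedside=(347,230),stand=(241,268),wood=(300,300),book=(228,198),box=(220,182),boxtop=(212,175),tin=(221,167),bird=(218,147)).items(): print("s",n,hs[p[1],p[0]])
a=cv2.resize(t[300:390,400:500],None,fx=4,fy=4,interpolation=3)
b=cv2.resize(s[130:220,180:280],None,fx=4,fy=4,interpolation=3)
c=cv2.resize(t[140:230+40,140:340],(400,240));d=cv2.resize(s[250:400,300:550],(400,240))
cv2.imwrite("pics/crop1.png",np.vstack([np.hstack([a,b]),np.hstack([c,d])])[:,:,::-1])
E
```

```text
camc [0.482 0.015 0.952] [1.389 0.167 0.694]
slate [100  11  67]
cork [ 18  85 185]
ped [ 16  18 185]
stand [ 10 149  91]
wood [ 14 152 143]
book [114  69 103]
box [ 17 115 142]
tin [60  3 79]
bird [ 19  19 214]
s slate [ 8 25 83]
s cork [ 20  97 212]
s ped [ 18  21 209]
s pedside [ 18  27 192]
s stand [ 11 151 125]
s wood [ 15 156 177]
s book [109  97 152]
s box [ 18 118 155]
s boxtop [ 17  90 113]
s tin [ 30  15 120]
s bird [ 30  11 255]
```

View pics/crop1.png

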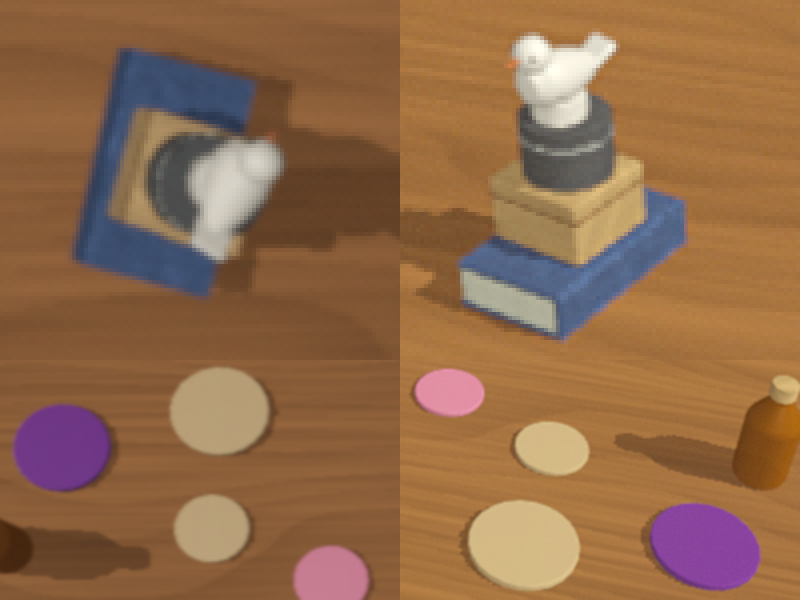

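The crop shows the pile's beak to the upper right, the tail to the lower left, and the box and book almost parallel. Of the two pale discs, the one at top (246,231) is clearly smaller, so it is the coaster. Next I'll measure.

```bash
python3 - <<'E'
from h import *
t=load("pics/top0.png");s=load("pics/scene0.png")
def ctr(c): m=cv2.moments(c); return np.array([m['m10']/m['m00'],m['m01']/m['m00']])
def rect(P):
    (x,y),(w,h),a=cv2.minAreaRect((P[:,:2]*1000).astype(np.float32)); 
    if w<h:w,h,a=h,w,a+90
    return np.round([x,y,w,h,a],1)
cfg=dict(slate=([0,0,30],[180,45,110],(150,315,225,390),[0,0,30],[180,70,110],(435,205,510,255),.008),
 cork=([12,50,130],[25,120,255],(215,200,275,260),[12,50,160],[25,130,255],(360,280,430,328),.006),
 ped=([0,0,120],[40,60,255],(280,300,330,345),[0,0,120],[40,60,255],(325,195,370,245),.04),
 stand=([0,60,30],[20,200,112],(335,190,422,277),[0,60,30],[20,200,145],(185,238,295,305),.016))
for n,(a,b,r,a2,b2,r2,z) in cfg.items():
    c=blob(t,a,b,r);c2=blob(s,a2,b2,r2)
    print(n,"top rect mm",rect(T.plane(c+0.0,z)),"scene",rect(S.plane(c2+0.0,z)),"px",ctr(c).round(1),ctr(c2).round(1))
    if n in("slate","cork"): print("  tri",tri(ctr(c),ctr(c2)).round(4))
# stereo on pile: tin mask, bird, book
beak=tri((467.5,334),(208,145.7));tail=tri((452,362),(232.5,140.5));print("beak",beak.round(4),"tail",tail.round(4),"yaw",np.degrees(np.arctan2(*(beak-tail)[[1,0]])))
c=blob(t,[100,80,40],[125,255,255],(410,300,500,385));print("book top px bbox",cv2.boundingRect(c),"hull@26",rect(T.plane(cv2.convexHull(c)[:,0],.026)))
print(cv2.approxPolyDP(cv2.convexHull(c),3,True)[:,0].tolist())
c2=blob(s,[100,60,60],[125,255,255],(180,150,270,220));print("scene book hull",cv2.approxPolyDP(cv2.convexHull(c2),2,True)[:,0].tolist())
b=blob(s,[0,0,165],[180,60,255],(195,130,245,165));bt=blob(t,[0,0,140],[180,60,255],(430,325,480,370));print("bird bbox scene",cv2.boundingRect(b),"top",cv2.boundingRect(bt),ctr(b),ctr(bt),"ctr tri",tri(ctr(bt),ctr(b)).round(4))
E
```

```text
slate top rect mm [399.6 250.1  81.1  80.8 115.8] scene [405.5 253.3  87.   84.8  26.1] px [185.9 353.1] [471.3 230.9]
  tri [0.3988 0.2532 0.0019]
cork top rect mm [646.9 131.8  77.5  76.6  89.2] scene [650.3 134.6  82.1  77.8  27.2] px [245.4 230.8] [394.7 304.7]
  tri [0.6476 0.1338 0.0018]
ped top rect mm [455.3  10.2  59.2  58.3  88.9] scene [482.2  16.8 109.5  58.4  10.6] px [305.1 322.6] [346.7 221.6]
stand top rect mm [ 634.5 -149.6  143.4  104.3  142.4] scene [ 650.6 -141.2  152.4  104.5  142.5] px [379.7 234.3] [237.7 273.8]
beak [ 0.4325 -0.2761  0.1325] tail [ 0.383  -0.2458  0.1234] yaw -31.452059209404567
book top px bbox (419, 313, 44, 60) hull@26 [ 411.8 -260.9  106.8   67.   163.9]
[[431, 313], [462, 321], [450, 372], [419, 363]]
scene book hull [[250, 181], [250, 190], [221, 213], [195, 196], [203, 190], [242, 178]]
bird bbox scene (208, 139, 26, 23) top (447, 335, 23, 30) [219.16033138 148.96491228] [456.90231362 347.24935733] ctr tri [ 0.4087 -0.2629  0.1145]
```

Careful with the scale: shifts go in shares of 62.5 mm and turns go in shares of 2 rad. That gives: 0.187 rad / 2 = 0.0935.

```bash
cat > go.py <<'E'
import sys,numpy as np
from scipy.spatial.transform import Rotation as Ro
from bench import ctrl
# usage: go.py x y z yaw_deg : turn about tool z first, then shift in the turned tool axes
def go(x,y,z,yaw):
    o=ctrl.observe();w,a,b,c=o["orientation"];R=Ro.from_quat([a,b,c,w])
    cur=R.as_matrix(); cy=np.degrees(np.arctan2(cur[1,0],cur[0,0]))
    dy=(yaw-cy+90)%180-90
    if len(sys.argv)>5: dy+=float(sys.argv[5])
    G=Ro.from_euler('z',cy+dy,degrees=True)*Ro.from_euler('x',180,degrees=True)
    print("yaw",cy.round(1),"turn rotvec",(R.inv()*G).as_rotvec().round(3),"then shift",G.inv().apply(np.array([x,y,z])-o["tcp_pos"]).round(4),"j7",o["joint_pos"][6].round(2))
go(*map(float,sys.argv[1:5]))
E
echo '[{"rotvec": [0, 0, 0.0935]}, {"rotvec": [0, 0, 0.0935]}, {"rotvec": [0, 0, 0.0935]}, {"rotvec": [0, 0, 0.0935]}, {"rotvec": [0, 0, 0.0935]}]' | python3 -m pendant .085 40
echo '[{}, {}]' | python3 -m pendant
python3 go.py .409 -.262 .100 -31.5
python3 - <<'E'
from h import *
t=load("pics/top0.png");s=load("pics/scene0.png")
a=cv2.resize(t[185:285,330:430],(400,400),interpolation=3);b=cv2.resize(s[235:310,185:297],(400,268),interpolation=3)
cv2.imwrite("pics/stand.png",np.hstack([a,np.vstack([b,np.zeros((132,400,3),np.uint8)])])[:,:,::-1])
E
```

```text
t: 0.72
tcp_pos: [0.2334, -0.5794, 0.2308]
orientation: [-0.0, 0.961, -0.276, -0.0]
ft_force: [-0.3, -0.7, -0.0]
gripper_width: 0.0851
grip_force: 0.0
t: 0.98
tcp_pos: [0.2335, -0.5796, 0.2311]
orientation: [-0.0, 0.963, -0.271, -0.0]
ft_force: [-1.0, -0.4, 0.3]
gripper_width: 0.0851
grip_force: 0.0
yaw -31.5 turn rotvec [-0.     0.     0.001] then shift [-0.0163 -0.3625  0.1311] j7 -0.95
```

View pics/stand.png

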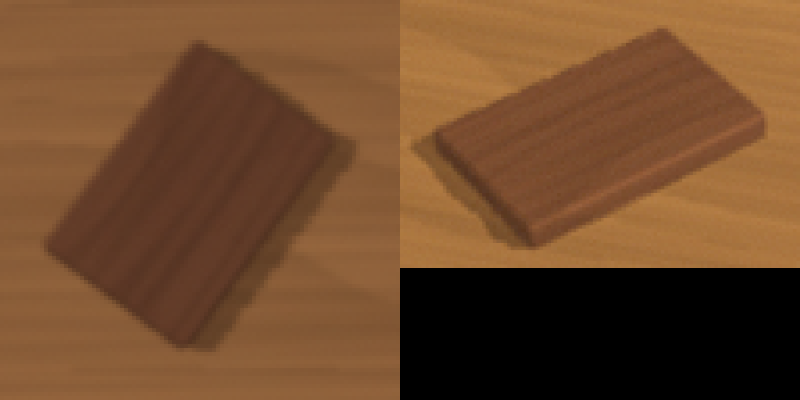

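Stand crop: top face corners (top view) are at (379.5,195.5), (414.3,219.3), (376.3,271.8) and (341.8,246.3), with shadow only on the right.

```bash
python3 - <<'E'
from h import *
q=np.array([(198,42),(337,137),(185,347),(47,245)])/4.+[330,185]
r=np.array([(437,132),(662,28),(763,115),(531,238)])*.28+[185-112,235]
for C,p in((T,q),(S,r)):
    P=C.plane(p,.016)[:,:2]; print(P.round(4).tolist(),P.mean(0).round(4),np.linalg.norm(np.diff(P,axis=0),axis=1).round(3)); e=P[1]-P[2]; e2=P[0]-P[1];print(np.degrees([np.arctan2(*e[::-1]),np.arctan2(*e2[::-1])]))
# tri: match corners: top order far(+x),right(-y),near,left ; by plane positions
P=T.plane(q,.016)[:,:2];Q=S.plane(r,.016)[:,:2]
for i in range(4):
    j=np.argmin(np.linalg.norm(Q-P[i],axis=1));print(tri(q[i],r[j]).round(4))
E
echo '[{"pos": [-0.048, -0.96, 0]}, {"pos": [-0.048, -0.96, 0]}, {"pos": [-0.048, -0.96, 0]}, {"pos": [-0.048, -0.96, 0]}, {"pos": [-0.064, -0.96, 0]}]' | python3 -m pendant
echo '[{"pos": [0, -1, 0]}, {"pos": [0, 0, 0.48]}, {}, {}]' | python3 -m pendant
python3 go.py .409 -.262 .100 -31.5
python3 - <<'E'
from h import *
cv2.imwrite("pics/over.png",np.hstack([cv2.resize(ctrl.capture(n)[a:a+120,b:b+120],(400,400)) for n,a,b in(("top",280,390),("scene",90,160))])[:,:,::-1])
E
```

```text
[[0.717, -0.1515], [0.6649, -0.2228], [0.5558, -0.1384], [0.61, -0.0686]] [ 0.6369 -0.1453] [0.088 0.138 0.088]
[-37.70838288  53.85202279]
[[0.6686, -0.2145], [0.5611, -0.1345], [0.6155, -0.0641], [0.7276, -0.1432]] [ 0.6432 -0.1391] [0.134 0.089 0.137]
[-127.68514122  -36.65177186]
[ 0.7185 -0.1497  0.0067]
[ 0.6644 -0.2194  0.0123]
[ 0.5558 -0.1375  0.0116]
[ 0.6102 -0.067   0.0113]
t: 1.6
tcp_pos: [0.3782, -0.3144, 0.2315]
orientation: [-0.0, 0.962, -0.271, 0.001]
ft_force: [-0.3, -0.1, 0.2]
gripper_width: 0.0854
grip_force: 0.0
t: 2.1
tcp_pos: [0.4096, -0.264, 0.2019]
orientation: [0.0, 0.962, -0.273, 0.0]
ft_force: [-1.2, -0.7, -0.5]
gripper_width: 0.0848
grip_force: 0.0
yaw -31.7 turn rotvec [ 0.001 -0.001 -0.004] then shift [-0.0016 -0.0014  0.1019] j7 -1.54
```

View pics/over.png

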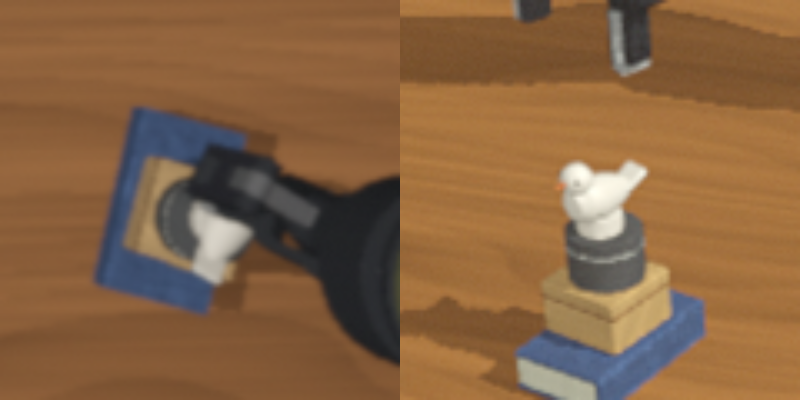

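The gripper is above the bird in both views, with its fingers either side of the body line. I'll descend.

To row units: 0.03 m is 0.48, 0.02 m is 0.32.

```bash
echo '[{"pos": [-0.024, -0.024, 0.48]}, {"pos": [0, 0, 0.48]}, {"pos": [0, 0, 0.32]}, {"pos": [0, 0, 0.24]}, {}]' | python3 -m pendant
echo '[{"pos": [0, 0, 0.096]}, {}]' | python3 -m pendant
echo '[{}, {}, {}, {}, {}]' | python3 -m pendant 0.01 25
python3 - <<'E'
from h import *
cv2.imwrite("pics/grip1.png",np.hstack([cv2.resize(ctrl.capture(n)[a:a+120,b:b+120],(400,400)) for n,a,b in(("top",280,390),("scene",90,160))])[:,:,::-1])
E
```

```text
t: 2.82
tcp_pos: [0.409, -0.2614, 0.1061]
orientation: [-0.0, 0.962, -0.273, -0.0]
ft_force: [-1.0, 0.2, 0.7]
gripper_width: 0.085
grip_force: 0.0
t: 3.08
tcp_pos: [0.4096, -0.261, 0.1006]
orientation: [0.0, 0.962, -0.273, 0.0]
ft_force: [0.3, 0.4, -0.2]
gripper_width: 0.085
grip_force: 0.0
t: 3.7
tcp_pos: [0.4096, -0.2607, 0.1005]
orientation: [0.0, 0.962, -0.273, 0.0]
ft_force: [-0.5, 0.1, 4.2]
gripper_width: 0.0267
grip_force: 24.5
```

View pics/grip1.png

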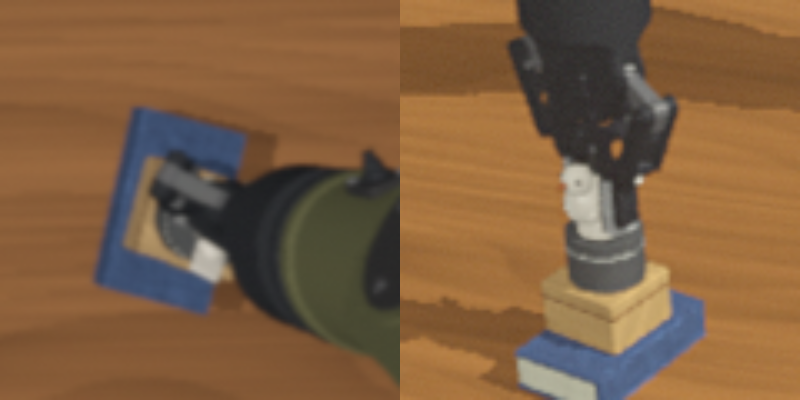

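The bird is held at 26.7 mm and the pile is undisturbed. I'll lift it and look at the pile while the arm is clear.

To row units: -0.04 m is -0.64, -0.03 m is -0.48.

```bash
echo '[{"pos": [0, 0, -0.16]}, {"pos": [0, 0, -0.48]}, {"pos": [0, 0, -0.64]}, {"pos": [0, 0, -0.48]}, {}]' | python3 -m pendant
python3 go.py .456 .011 .210 -31.5
```

```text
t: 4.42
tcp_pos: [0.4107, -0.2615, 0.2125]
orientation: [0.001, 0.962, -0.273, 0.002]
ft_force: [-0.4, 0.0, -0.9]
gripper_width: 0.0269
grip_force: 24.8
yaw -31.6 turn rotvec [-0.    -0.005 -0.003] then shift [-0.1037 -0.256   0.0025] j7 -1.54
```

To row units: -0.0512 m is -0.8192, -0.0207 m is -0.3312.

```bash
echo '[{"pos": [-0.3312, -0.8192, 0]}, {"pos": [-0.3312, -0.8192, 0]}, {"pos": [-0.3312, -0.8192, 0]}, {"pos": [-0.3312, -0.8192, 0]}, {"pos": [-0.3312, -0.8192, 0]}]' | python3 -m pendant
echo '[{"pos": [0, 0, 0.64]}, {"pos": [0, 0, 0.64]}, {"pos": [0, 0, 0.48]}, {}, {}]' | python3 -m pendant
python3 go.py .456 .011 .0445 -31.5
python3 - <<'E'
from h import *
t,s=ctrl.capture("top"),ctrl.capture("scene")
cv2.imwrite("pics/pl1.png",np.hstack([cv2.resize(s[150:270,287:407],(400,400)),cv2.resize(s[120:240,160:280],(400,400))])[:,:,::-1])
cv2.imwrite("pics/top1.png",t[:,:,::-1])
E
```

```text
t: 5.05
tcp_pos: [0.4551, 0.0132, 0.2095]
orientation: [0.0, 0.962, -0.273, -0.001]
ft_force: [0.6, 0.0, -0.4]
gripper_width: 0.0268
grip_force: 24.8
t: 5.68
tcp_pos: [0.4557, 0.0113, 0.1007]
orientation: [0.0, 0.962, -0.273, 0.0]
ft_force: [0.1, 0.1, -0.2]
gripper_width: 0.0264
grip_force: 24.9
yaw -31.7 turn rotvec [ 0.    -0.    -0.003] then shift [0.0004 0.0002 0.0562] j7 -2.02
```

View pics/pl1.png

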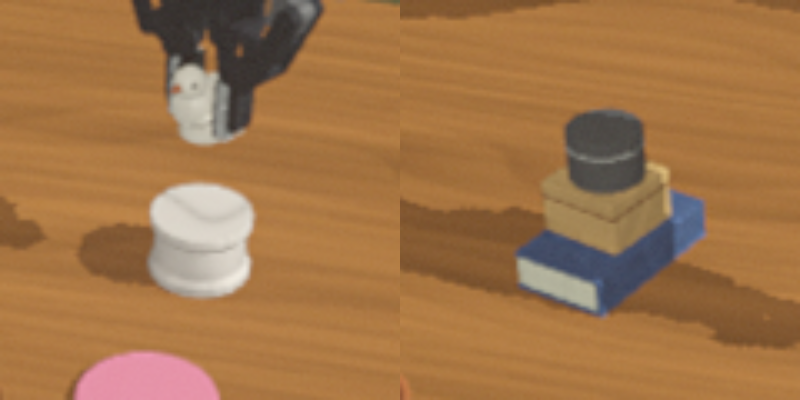

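The bird is above the pedestal, its foot at crop (208,140) and the pedestal centre at (201,215). I'll lower it in small steps until contact.

To row units: 0.025 m is 0.4, 0.018 m is 0.288.

```bash
echo '[{"pos": [0, 0, 0.4]}, {"pos": [0, 0, 0.288]}, {"pos": [0, 0, 0.112]}, {}]' | python3 -m pendant
echo '[{"pos": [0, 0, 0.048]}, {}, {}]' | python3 -m pendant | grep -E 'tcp|ft'
echo '[{"pos": [0, 0, 0.032]}, {}, {}]' | python3 -m pendant | grep -E 'tcp|ft'
python3 - <<'E'
from h import *
t=load("pics/top1.png");s=ctrl.capture("scene")
c=blob(t,[0,0,30],[180,50,110],(425,325,475,370));(x,y),r=cv2.minEnclosingCircle(c);P=T.plane([[x,y],[x+r,y]],.096)
print("tin top",P[0].round(4),"r",np.linalg.norm(P[1]-P[0]).round(4),x,y,r)
c2=blob(s,[0,0,30],[180,55,150],(200,145,245,185));print("scene tin bbox",cv2.boundingRect(c2))
bx=cv2.boundingRect(c2);u=bx[0]+bx[2]/2-.5;w=bx[2]
print("tri using top ellipse centre", tri((x,y),(u,bx[1]+w*.25)).round(4))
E
```

```text
t: 6.28
tcp_pos: [0.456, 0.0115, 0.0507]
orientation: [-0.0, 0.962, -0.273, 0.0]
ft_force: [-0.0, 0.6, -0.4]
gripper_width: 0.027
grip_force: 24.9
tcp_pos: [0.4558, 0.0115, 0.0476]
ft_force: [0.1, -1.4, 0.1]
tcp_pos: [0.4556, 0.0116, 0.0453]
ft_force: [0.3, -0.8, -0.4]
tin top [ 0.4093 -0.2587  0.096 ] r 0.0268 450.9254150390625 346.2403259277344 14.353083610534668
scene tin bbox (210, 153, 23, 25)
tri using top ellipse centre [ 0.4091 -0.2601  0.0926]
```

To row units: 0.001 m is 0.016.

```bash
echo '[{"pos": [0, 0, 0.016]}, {}, {}]' | python3 -m pendant | grep -E 'tcp|ft'
echo '[{"pos": [0, 0, 0.016]}, {}, {}]' | python3 -m pendant | grep -E 'tcp|ft'
echo '[{"pos": [0, 0, 0.016]}, {}, {}]' | python3 -m pendant | grep -E 'tcp|ft'
```

```text
tcp_pos: [0.4557, 0.0115, 0.0445]
ft_force: [-0.6, 0.5, 5.6]
tcp_pos: [0.4557, 0.0115, 0.0444]
ft_force: [-1.1, 0.2, 16.8]
tcp_pos: [0.4557, 0.0115, 0.0443]
ft_force: [-3.4, 1.3, 28.2]
```

Contact came at z 0.0445, exactly as predicted. I'll ease off, release, rise, and work out the way to the tin.

```bash
echo '[{"pos": [0, 0, -0.0352]}, {}]' | python3 -m pendant | grep -E 'tcp|ft'
echo '[{}, {}, {}, {}]' | python3 -m pendant .085 25
echo '[{"pos": [0, 0, -0.32]}, {"pos": [0, 0, -0.64]}, {"pos": [0, 0, -0.8]}, {"pos": [0, 0, -0.8]}, {}]' | python3 -m pendant | grep tcp
python3 - <<'E'
from h import *
t,s=ctrl.capture("top"),ctrl.capture("scene")
cv2.imwrite("pics/top2.png",t[:,:,::-1]);cv2.imwrite("pics/scene2.png",s[:,:,::-1])
b=blob(s,[0,0,165],[180,60,255],(325,160,375,245));print(cv2.boundingRect(b))
E
python3 go.py .409 -.260 .065 -16
```

```text
tcp_pos: [0.4559, 0.0116, 0.0445]
ft_force: [-0.7, -0.1, 5.9]
t: 8.95
tcp_pos: [0.4557, 0.0115, 0.0444]
orientation: [0.0, 0.962, -0.273, -0.0]
ft_force: [-0.1, -0.2, -0.2]
gripper_width: 0.0851
grip_force: 0.0
tcp_pos: [0.4578, 0.0116, 0.2076]
(332, 193, 31, 46)
yaw -31.6 turn rotvec [-0.    -0.    -0.273] then shift [0.0302 0.274  0.1397] j7 -2.04
```

To row units: 0.055 m is 0.88, 0.006 m is 0.096, -0.137 rad / 2 = -0.0685.

```bash
echo '[{"rotvec": [0, 0, -0.0685]}, {"rotvec": [0, 0, -0.068]}, {"pos": [0.096, 0.88, 0]}, {"pos": [0.096, 0.88, 0]}, {"pos": [0.096, 0.88, 0]}]' | python3 -m pendant
echo '[{"pos": [0.096, 0.88, 0]}, {"pos": [0.096, 0.864, 0]}, {"pos": [0, 0, 0.64]}, {}, {}]' | python3 -m pendant
python3 go.py .409 -.260 .065 -16
python3 - <<'E'
from h import *
s=load("pics/scene2.png");t=load("pics/top2.png");s2=ctrl.capture("scene")
cv2.imwrite("pics/v2.png",np.vstack([np.hstack([cv2.resize(t[300:345,285:330],(300,300)),cv2.resize(s[180:240,320:380],(300,300))]),np.hstack([cv2.resize(t[300:390,400:490],(300,300)),cv2.resize(s2[80:210,160:290],(300,300))])])[:,:,::-1])
E
```

```text
t: 10.3
tcp_pos: [0.4262, -0.1531, 0.2029]
orientation: [-0.0, 0.99, -0.139, -0.002]
ft_force: [1.2, 0.4, -0.9]
gripper_width: 0.085
grip_force: 0.0
t: 10.92
tcp_pos: [0.409, -0.259, 0.1643]
orientation: [-0.001, 0.99, -0.138, -0.001]
ft_force: [0.0, 0.2, 0.4]
gripper_width: 0.0852
grip_force: 0.0
yaw -15.9 turn rotvec [-0.001  0.002  0.002] then shift [0.0003 0.001  0.0993] j7 -1.34
```

View pics/v2.png

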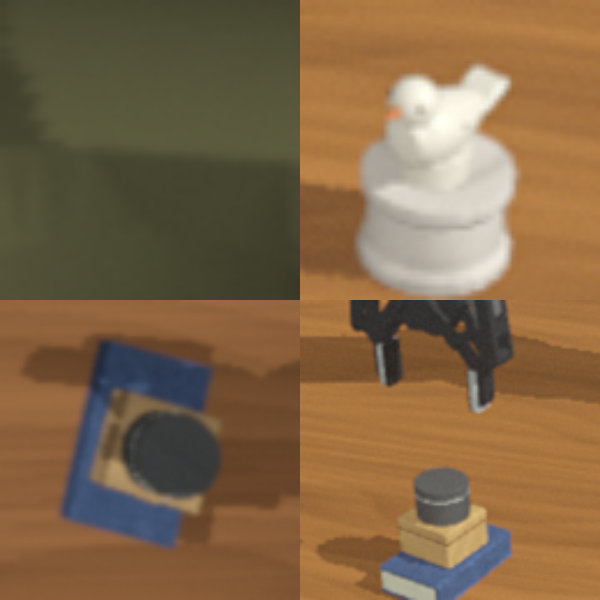

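The bird stands in the middle of the pedestal. The tin is still square on the box and the fingers straddle it. I'll descend and grip.

To row units: 0.03 m is 0.48, 0.02 m is 0.32.

```bash
echo '[{"pos": [0, 0.016, 0.48]}, {"pos": [0, 0, 0.48]}, {"pos": [0, 0, 0.32]}, {"pos": [0, 0, 0.192]}, {}]' | python3 -m pendant | grep -E 'tcp|ft'
echo '[{"pos": [0, 0, 0.112]}, {}]' | python3 -m pendant | grep -E 'tcp|ft'
echo '[{}, {}, {}, {}, {}]' | python3 -m pendant 0.03 30
echo '[{"pos": [0, 0, -0.08]}, {"pos": [0, 0, -0.4]}, {"pos": [0, 0, -0.8]}, {"pos": [0, 0, -0.8]}, {}]' | python3 -m pendant
python3 go.py .649 .133 .190 -16
```

```text
tcp_pos: [0.4091, -0.2607, 0.0726]
ft_force: [0.4, -0.2, 0.1]
tcp_pos: [0.4089, -0.2611, 0.0657]
ft_force: [0.3, -0.0, 0.0]
t: 12.48
tcp_pos: [0.4089, -0.2612, 0.0659]
orientation: [0.0, 0.99, -0.139, 0.0]
ft_force: [-0.5, 0.3, 6.2]
gripper_width: 0.047
grip_force: 30.7
t: 13.1
tcp_pos: [0.4106, -0.2623, 0.1986]
orientation: [0.001, 0.99, -0.139, 0.004]
ft_force: [-0.6, 0.0, -1.2]
gripper_width: 0.0474
grip_force: 31.4
yaw -16.0 turn rotvec [ 0.002 -0.007 -0.   ] then shift [ 0.1202 -0.4457  0.0086] j7 -1.34
```

```bash
echo '[{"pos": [0.24, -0.8912, 0]}, {"pos": [0.24, -0.8912, 0]}, {"pos": [0.24, -0.8912, 0]}, {"pos": [0.24, -0.8912, 0]}, {"pos": [0.24, -0.8912, 0]}]' | python3 -m pendant | grep -E 'tcp|ft'
echo '[{"pos": [0.24, -0.8912, 0]}, {"pos": [0.24, -0.8912, 0]}, {"pos": [0.24, -0.8912, 0]}, {"pos": [0, 0, 0.64]}, {}]' | python3 -m pendant | grep -E 'tcp|ft'
echo '[{"pos": [0, 0, 0.8]}, {"pos": [0, 0, 0.64]}, {"pos": [0, 0, 0.32]}, {}, {}]' | python3 -m pendant 
python3 go.py .649 .133 .0097 -16
python3 - <<'E'
from h import *
t,s=ctrl.capture("top"),ctrl.capture("scene")
cv2.imwrite("pics/top3.png",t[:,:,::-1]);cv2.imwrite("pics/scene3.png",s[:,:,::-1])
cv2.imwrite("pics/v3.png",np.hstack([cv2.resize(t[180:280,195:295],(400,400)),cv2.resize(s[230:330,340:440],(400,400))])[:,:,::-1])
# box measurement
c=blob(t,[12,60,90],[25,160,255],(415,310,480,385));print(cv2.approxPolyDP(cv2.convexHull(c),2,True)[:,0].tolist(),cv2.contourArea(c))
E
```

```text
tcp_pos: [0.5573, -0.0123, 0.1939]
ft_force: [0.8, 0.0, -0.8]
tcp_pos: [0.6428, 0.1339, 0.1506]
ft_force: [-1.0, -0.5, -0.9]
t: 14.98
tcp_pos: [0.6484, 0.134, 0.0473]
orientation: [-0.0, 0.99, -0.139, 0.002]
ft_force: [0.7, -0.3, -0.9]
gripper_width: 0.0472
grip_force: 31.5
yaw -16.0 turn rotvec [-0.001 -0.003 -0.   ] then shift [0.0009 0.0008 0.0376] j7 -1.99
[[479, 310], [479, 384], [415, 384], [415, 310]] 4736.0
```

View pics/v3.png

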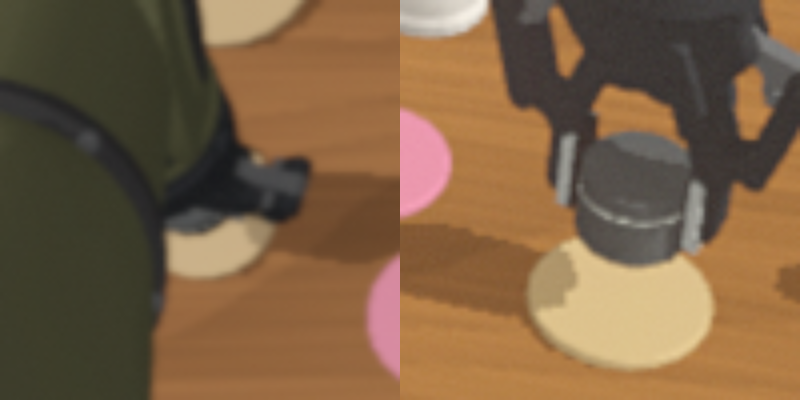

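The tin hangs over the right coaster, at scene crop (635,200) above (622,300). I'll lower it and prepare a crop of the box.

To row units: 0.02 m is 0.32, 0.01 m is 0.16.

```bash
echo '[{"pos": [0, 0.016, 0.32]}, {"pos": [0, 0, 0.16]}, {"pos": [0, 0, 0.064]}, {}, {}]' | python3 -m pendant | grep -E 'tcp|ft'
echo '[{"pos": [0, 0, 0.04]}, {}, {}]' | python3 -m pendant | grep -E 'tcp|ft'
echo '[{"pos": [0, 0, 0.016]}, {}, {}]' | python3 -m pendant | grep -E 'tcp|ft'
echo '[{"pos": [0, 0, 0.016]}, {}, {}]' | python3 -m pendant | grep -E 'tcp|ft'
python3 - <<'E'
from h import *
t=load("pics/top3.png");s=load("pics/scene3.png")
cv2.imwrite("pics/box.png",np.hstack([cv2.resize(t[305:385,410:490],(400,400),interpolation=3),cv2.resize(s[145:225,185:265],(400,400),interpolation=3)])[:,:,::-1])
E
```

```text
tcp_pos: [0.647, 0.1333, 0.0117]
ft_force: [0.3, 0.3, -0.4]
tcp_pos: [0.6472, 0.1333, 0.01]
ft_force: [-1.3, 0.4, 5.2]
tcp_pos: [0.6472, 0.1334, 0.0099]
ft_force: [-2.8, -0.9, 12.1]
tcp_pos: [0.6472, 0.1333, 0.0099]
ft_force: [-4.4, -1.1, 18.6]
```

View pics/box.png

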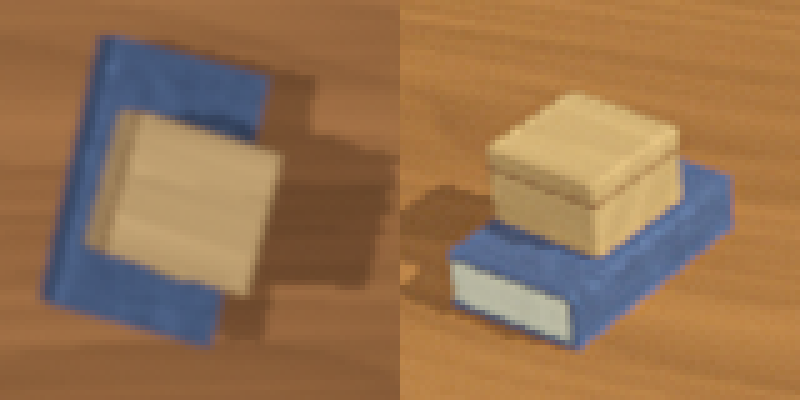

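The box top's corners in the crop are (140,113), (283,152), (250,296) and (110,254). The book's top corners are about (115,38), (270,75), (212,347) and (60,303). The tin is in contact with the coaster, so I'll release it and compute the box pose.

To row units: -0.0025 m is -0.04.

```bash
echo '[{"pos": [0, 0, -0.04]}, {}]' | python3 -m pendant | grep -E 'tcp|ft'
echo '[{}, {}, {}, {}]' | python3 -m pendant .085 25
echo '[{"pos": [0, 0, -0.32]}, {"pos": [0, 0, -0.64]}, {"pos": [0, 0, -0.88]}, {"pos": [0, 0, -0.88]}, {}]' | python3 -m pendant | grep tcp
python3 - <<'E'
from h import *
for n,q,z in(("box",[(140,113),(283,152),(250,296),(110,254)],.062),("book",[(115,38),(270,75),(212,347),(60,303)],.026)):
    P=T.plane(np.array(q)/5.+[410,305],z)[:,:2];e=P-np.roll(P,-1,0)
    print(n,P.mean(0).round(4),np.linalg.norm(e,axis=1).round(3),(np.degrees(np.arctan2(e[:,1],e[:,0]))%90).round(1))
print("box tri +x,+y corner z", tri(np.array((110,254))/5+[410,305],np.array((487-400,150))/5+[185,145]).round(4))
E
```

```text
tcp_pos: [0.647, 0.1333, 0.01]
ft_force: [-0.8, 0.3, 5.5]
t: 17.58
tcp_pos: [0.6465, 0.1332, 0.0093]
orientation: [0.0, 0.99, -0.139, -0.0]
ft_force: [-0.4, -0.4, 0.1]
gripper_width: 0.0851
grip_force: 0.0
tcp_pos: [0.6505, 0.1336, 0.1865]
box [ 0.4075 -0.2662] [0.057 0.056 0.056 0.055] [73.8 73.1 72.4 74.5]
book [ 0.4102 -0.2653] [0.064 0.11  0.063 0.107] [75.6 74.1 73.  75. ]
box tri +x,+y corner z [ 0.4023 -0.281   0.0424]
```

The box centre is about (0.408,-0.265), yaw -16.6°, and the slate is at 25.8°. I'll go back to the pile.

To row units: 0.0557 m is 0.8912, -0.015 m is -0.24.

```bash
echo '[{"pos": [-0.24, 0.8912, 0]}, {"pos": [-0.24, 0.8912, 0]}, {"pos": [-0.24, 0.8912, 0]}, {"pos": [-0.24, 0.8912, 0]}, {"pos": [-0.24, 0.8912, 0]}]' | python3 -m pendant | grep tcp
echo '[{"pos": [-0.24, 0.8912, 0]}, {"pos": [-0.24, 0.8912, 0]}, {"pos": [-0.24, 0.8912, 0]}, {"pos": [0, 0, 0.32], "rotvec": [0, 0, 0.005]}, {}]' | python3 -m pendant | grep tcp
python3 - <<'E'
from h import *
t,s=ctrl.capture("top"),ctrl.capture("scene")
cv2.imwrite("pics/scene4.png",s[:,:,::-1]);cv2.imwrite("pics/top4.png",t[:,:,::-1])
c=blob(t,[0,0,30],[180,60,110],(220,205,275,260));(x,y),r=cv2.minEnclosingCircle(c);print("tin top",T.plane([[x,y]],.04).round(4),r)
cv2.imwrite("pics/v4.png",np.hstack([cv2.resize(s[240:340,345:445],(400,400)),cv2.resize(s[80:210,160:290],(400,400))])[:,:,::-1])
E
python3 go.py .408 -.265 .030 -16.6
```

```text
tcp_pos: [0.4966, -0.1153, 0.1799]
tcp_pos: [0.4073, -0.262, 0.159]
tin top [[0.6445 0.1303 0.04  ]] 11.94061279296875
yaw -16.5 turn rotvec [-0.    -0.     0.002] then shift [0.0002 0.0039 0.1298] j7 -1.35
```

View pics/v4.png

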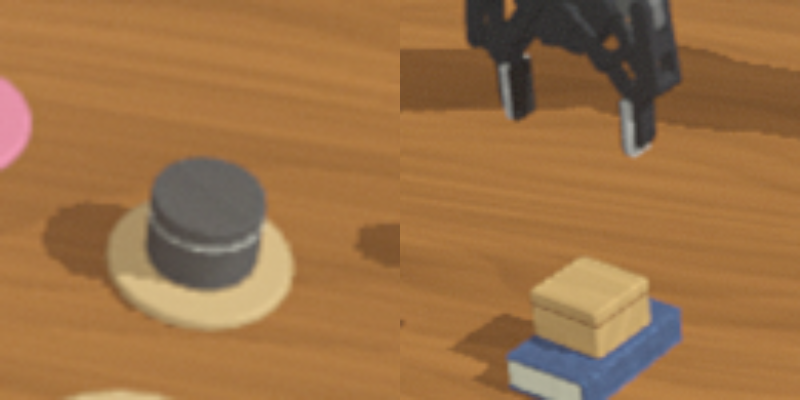

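The tin sits centred and level on the coaster, and the fingers are lined up over the box. I'll go down, grip and lift.

To row units: 0.04 m is 0.64, 0.025 m is 0.4.

```bash
echo '[{"pos": [0, 0.032, 0.64]}, {"pos": [0, 0.024, 0.64]}, {"pos": [0, 0, 0.4]}, {"pos": [0, 0, 0.192]}, {}]' | python3 -m pendant | grep -E 'tcp|ft'
echo '[{"pos": [0, 0, 0.128]}, {"pos": [0, 0, 0.08]}, {}, {}]' | python3 -m pendant | grep -E 'tcp|ft'
echo '[{}, {}, {}, {}, {}]' | python3 -m pendant 0.035 35
echo '[{"pos": [0, 0, -0.08]}, {"pos": [0, 0, -0.32]}, {"pos": [0, 0, -0.8]}, {"pos": [0, 0, -0.8]}, {"pos": [0, 0, -0.8]}]' | python3 -m pendant
python3 go.py .402 .252 .200 25.8 0
```

```text
tcp_pos: [0.408, -0.2648, 0.0425]
ft_force: [-0.1, -0.5, 0.1]
tcp_pos: [0.4075, -0.2655, 0.0297]
ft_force: [0.3, 0.2, 1.1]
t: 21.3
tcp_pos: [0.4076, -0.2654, 0.0298]
orientation: [0.0, 0.99, -0.144, 0.0]
ft_force: [-0.0, 0.0, 5.5]
gripper_width: 0.0556
grip_force: 37.4
t: 21.92
tcp_pos: [0.407, -0.2652, 0.2061]
orientation: [-0.0, 0.99, -0.144, -0.0]
ft_force: [1.6, -0.6, -1.3]
gripper_width: 0.0555
grip_force: 37.7
yaw -16.6 turn rotvec [-0.     0.    -0.739] then shift [ 0.2206 -0.4678  0.0061] j7 -1.34
```

To row units: -0.185 rad / 2 = -0.0925.

```bash
echo '[{"rotvec": [0, 0, -0.0925]}, {"rotvec": [0, 0, -0.0925]}, {"rotvec": [0, 0, -0.0925]}, {"rotvec": [0, 0, -0.092]}, {}]' | python3 -m pendant | grep -E 'tcp|ori'
echo '[{"pos": [0.392, -0.832, 0]}, {"pos": [0.392, -0.832, 0]}, {"pos": [0.392, -0.832, 0]}, {"pos": [0.392, -0.832, 0]}, {"pos": [0.392, -0.832, 0]}]' | python3 -m pendant | grep tcp
echo '[{"pos": [0.392, -0.832, 0]}, {"pos": [0.392, -0.832, 0]}, {"pos": [0.392, -0.832, 0]}, {"pos": [0.392, -0.832, 0]}, {}]' | python3 -m pendant | grep tcp
echo '[{"pos": [0, 0, 0.96]}, {"pos": [0, 0, 0.8]}, {"pos": [0, 0, 0.48]}, {}, {}]' | python3 -m pendant 
python3 go.py .402 .252 .0117 25.8
python3 - <<'E'
from h import *
t,s=ctrl.capture("top"),ctrl.capture("scene")
cv2.imwrite("pics/top5.png",t[:,:,::-1]);cv2.imwrite("pics/scene5.png",s[:,:,::-1])
cv2.imwrite("pics/v5.png",np.hstack([cv2.resize(t[305:385,410:490],(400,400),interpolation=3),cv2.resize(s[165:265,420:520],(400,400))])[:,:,::-1])
E
```

```text
tcp_pos: [0.407, -0.2653, 0.2044]
orientation: [-0.0, 0.975, 0.222, -0.0]
tcp_pos: [0.4047, 0.0238, 0.2046]
tcp_pos: [0.4018, 0.2584, 0.2046]
t: 24.42
tcp_pos: [0.4032, 0.2517, 0.0654]
orientation: [0.0, 0.975, 0.222, 0.001]
ft_force: [1.5, 0.0, -0.7]
gripper_width: 0.055
grip_force: 37.8
yaw 25.7 turn rotvec [ 0.    -0.001 -0.002] then shift [-0.0009 -0.0008  0.0537] j7 -1.87
```

View pics/v5.png

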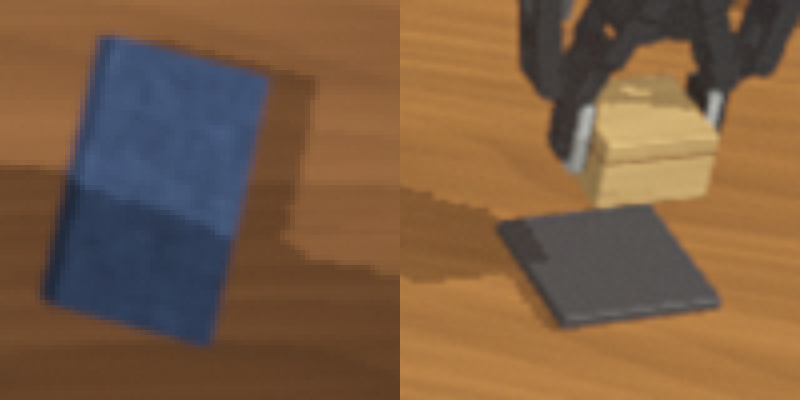

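Scene crop: the box is at (655,140) and the slate at (607,265). I'll check whether that sideways offset is just perspective.

```bash
python3 - <<'E'
from h import *
f=lambda p:((p-[420,165])*4+[400,0]).round()
print("box body centre",f(S.proj([.4032,.2517,.080])),"dropped centre on slate top",f(S.proj([.4032,.2517,.008])))
q=np.array([(498,225),(652,207),(720,302),(562,325)]);p=(q-[400,0])/4+[420,165]
P=S.plane(p,.008);print(P[:,:2].round(4).tolist(),P.mean(0).round(4),[np.degrees(np.arctan2(*(P[(i+1)%4]-P[i])[[1,0]])).round(1) for i in range(4)])
# box bottom corners/visible: check bottom front edge (598,208)-(710,193) at z=.0617
b=(np.array([(598,208),(710,193)])-[400,0])/4+[420,165];print(S.plane(b,.0617).round(4))
t=load("pics/top0.png");c=blob(t,[0,0,30],[180,45,110],(150,315,225,390));print(cv2.approxPolyDP(cv2.convexHull(c),3,True)[:,0].tolist())
E
```

```text
box body centre [629. 136.] dropped centre on slate top [602. 258.]
[[0.3879, 0.1996], [0.3513, 0.2749], [0.4246, 0.3083], [0.4628, 0.2348]] [0.4066 0.2544 0.008 ] [np.float64(115.9), np.float64(24.5), np.float64(-62.5), np.float64(-154.8)]
[[0.44   0.2418 0.0617]
 [0.4134 0.2931 0.0617]]
[[195, 326], [212, 362], [176, 380], [160, 344]]
```

The box face edge and the slate outline, both from the scene view, agree to about 5 mm, which is within tolerance. I'll lower it with a small nudge along tool x.

Careful with the scale: shifts go in shares of 62.5 mm and turns go in shares of 2 rad. That gives: 0.03 m is 0.48, 0.015 m is 0.24.

```bash
echo '[{"pos": [0.016, 0, 0.48]}, {"pos": [0, 0, 0.24]}, {"pos": [0, 0, 0.08]}, {}, {}]' | python3 -m pendant | grep -E 'tcp|ft'
echo '[{"pos": [0, 0, 0.04]}, {}, {}]' | python3 -m pendant | grep -E 'tcp|ft'
echo '[{"pos": [0, 0, 0.016]}, {}, {}]' | python3 -m pendant | grep -E 'tcp|ft'
echo '[{"pos": [0, 0, 0.016]}, {}, {}]' | python3 -m pendant | grep -E 'tcp|ft'
```

```text
tcp_pos: [0.4038, 0.2525, 0.0151]
ft_force: [-0.1, -0.4, -1.9]
tcp_pos: [0.4035, 0.2524, 0.012]
ft_force: [0.3, 0.4, -2.2]
tcp_pos: [0.4035, 0.2524, 0.0118]
ft_force: [-0.1, -0.4, 9.3]
tcp_pos: [0.4035, 0.2524, 0.0118]
ft_force: [-3.1, -0.9, 20.6]
```

To row units: -0.0018 m is -0.0288.

```bash
echo '[{"pos": [0, 0, -0.0288]}, {}]' | python3 -m pendant | grep -E 'tcp|ft'
echo '[{}, {}, {}, {}]' | python3 -m pendant .085 25 | grep -E 'tcp|ft'
echo '[{"pos": [0, 0, -0.32]}, {"pos": [0, 0, -0.8]}, {"pos": [0, 0, -0.96]}, {"pos": [0, 0, -0.96]}, {}]' | python3 -m pendant | grep tcp
echo '[{"rotvec": [0, 0, 0.09]}, {"rotvec": [0, 0, 0.09]}, {"rotvec": [0, 0, 0.09]}, {"rotvec": [0, 0, 0.09]}, {}]' | python3 -m pendant | grep tcp
python3 go.py .410 -.265 .1 -15.6
```

```text
tcp_pos: [0.4036, 0.2525, 0.0118]
ft_force: [0.6, 0.7, 5.7]
tcp_pos: [0.4034, 0.2523, 0.0117]
ft_force: [0.1, -0.1, -0.4]
tcp_pos: [0.4057, 0.2538, 0.2059]
tcp_pos: [0.4028, 0.252, 0.2009]
yaw -15.4 turn rotvec [0.002 0.001 0.004] then shift [0.146  0.496  0.1009] j7 -2.34
```

To row units: 0.0551 m is 0.8816, 0.0162 m is 0.2592, 0.004 rad / 2 = 0.002.

```bash
echo '[{"pos": [0.2592, 0.8816, 0], "rotvec": [0, 0, 0.002]}, {"pos": [0.2592, 0.8816, 0]}, {"pos": [0.2592, 0.8816, 0]}, {"pos": [0.2592, 0.8816, 0]}, {"pos": [0.2592, 0.8816, 0]}]' | python3 -m pendant | grep tcp
echo '[{"pos": [0.2592, 0.8816, 0]}, {"pos": [0.2592, 0.8816, 0]}, {"pos": [0.2592, 0.8816, 0]}, {"pos": [0.2592, 0.8816, 0]}, {}]' | python3 -m pendant | grep tcp
echo '[{"pos": [0, 0, 0.8]}, {"pos": [0, 0, 0.8]}, {"pos": [0, 0, 0.64]}, {}, {}]' | python3 -m pendant | grep -E 'tcp|ft'
python3 go.py .410 -.265 .004 -15.6
python3 - <<'E'
from h import *
t,s=ctrl.capture("top"),ctrl.capture("scene")
cv2.imwrite("pics/v6.png",np.hstack([cv2.resize(s[165:265,420:520],(400,400)),cv2.resize(s[120:230,165:275],(400,400))])[:,:,::-1]);cv2.imwrite("pics/top6.png",t[:,:,::-1])
E
```

```text
tcp_pos: [0.4067, -0.0365, 0.2015]
tcp_pos: [0.4084, -0.2702, 0.2014]
tcp_pos: [0.4102, -0.2641, 0.0627]
ft_force: [-0.6, -0.3, 1.0]
yaw -15.6 turn rotvec [-0.    -0.001 -0.   ] then shift [0.     0.0009 0.0587] j7 -1.38
```

View pics/v6.png

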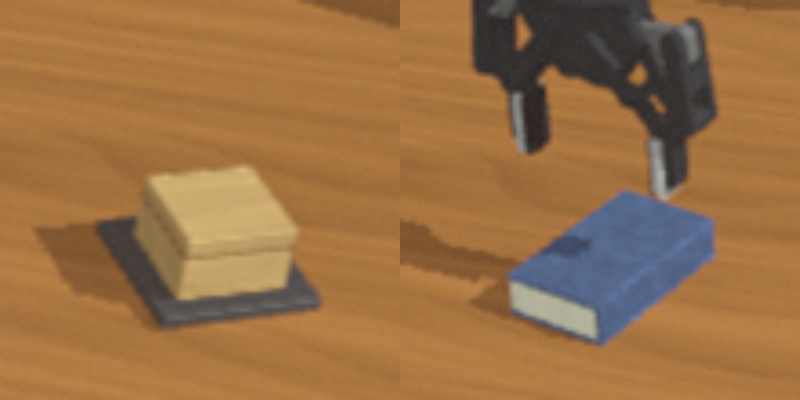

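The box is centred and square on the slate, and the fingers straddle the book. I'll descend around it.

To row units: 0.025 m is 0.4, 0.02 m is 0.32.

```bash
echo '[{"pos": [0, 0.016, 0.4]}, {"pos": [0, 0, 0.32]}, {"pos": [0, 0, 0.16]}, {}, {}]' | python3 -m pendant | grep -E 'tcp|ft'
echo '[{"pos": [0, 0, 0.08]}, {"pos": [0, 0, 0.064]}, {}, {}]' | python3 -m pendant | grep -E 'tcp|ft'
echo '[{}, {}, {}, {}, {}]' | python3 -m pendant 0.045 60
```

```text
tcp_pos: [0.41, -0.2658, 0.0076]
ft_force: [0.6, 0.3, 1.1]
tcp_pos: [0.4094, -0.2655, -0.0022]
ft_force: [0.8, 0.1, 0.5]
t: 32.0
tcp_pos: [0.4095, -0.2652, -0.0018]
orientation: [-0.0, 0.991, -0.137, 0.0]
ft_force: [-0.1, 2.7, 5.6]
gripper_width: 0.0633
grip_force: 66.4
```

To row units: -0.05 m is -0.8, -0.045 m is -0.72.

```bash
echo '[{"pos": [0, 0, -0.08]}, {"pos": [0, 0, -0.32]}, {"pos": [0, 0, -0.8]}, {"pos": [0, 0, -0.72]}, {}]' | python3 -m pendant
python3 go.py .638 -.1435 .06 -37
```

```text
t: 32.62
tcp_pos: [0.4111, -0.2667, 0.1206]
orientation: [0.001, 0.991, -0.137, 0.003]
ft_force: [-0.6, 0.4, -1.5]
gripper_width: 0.0628
grip_force: 67.1
yaw -15.7 turn rotvec [ 0.001 -0.006  0.371] then shift [ 0.1071 -0.235   0.0606] j7 -1.38
```

To row units: 0.186 rad / 2 = 0.093.

```bash
echo '[{"rotvec": [0, 0, 0.093]}, {"rotvec": [0, 0, 0.0925]}, {}]' | python3 -m pendant | grep -E 'tcp|ori'
echo '[{"pos": [0.3424, -0.752, 0]}, {"pos": [0.3424, -0.752, 0]}, {"pos": [0.3424, -0.752, 0]}, {"pos": [0.3424, -0.752, 0]}, {"pos": [0.3424, -0.752, 0]}]' | python3 -m pendant | grep tcp
echo '[{"pos": [0, 0, 0.48]}, {"pos": [0, 0, 0.4]}, {}, {}]' | python3 -m pendant
python3 go.py .638 -.1435 .0142 -37
python3 - <<'E'
from h import *
t,s=ctrl.capture("top"),ctrl.capture("scene")
cv2.imwrite("pics/v7.png",np.hstack([cv2.resize(t[180:290,325:435],(400,400)),cv2.resize(s[200:310,180:290],(400,400))])[:,:,::-1])
E
```

```text
tcp_pos: [0.4088, -0.2651, 0.1169]
orientation: [0.0, 0.949, -0.316, -0.001]
tcp_pos: [0.6368, -0.1412, 0.1166]
t: 34.12
tcp_pos: [0.6365, -0.1424, 0.0631]
orientation: [0.0, 0.949, -0.317, 0.0]
ft_force: [0.1, 0.3, -1.7]
gripper_width: 0.0631
grip_force: 66.8
yaw -36.9 turn rotvec [ 0.    -0.001  0.002] then shift [ 0.0019 -0.0001  0.0489] j7 -1.87
```

View pics/v7.png

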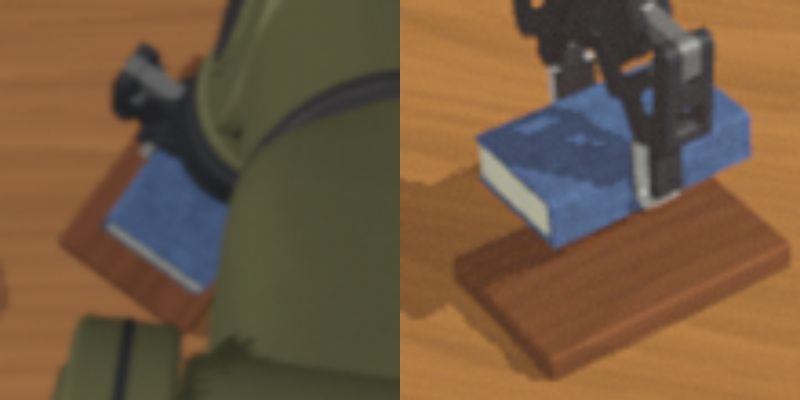

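The book is level and parallel above the stand. I'll lower it.

To row units: 0.025 m is 0.4, 0.013 m is 0.208.

```bash
echo '[{"pos": [0.032, 0, 0.4]}, {"pos": [0, 0, 0.208]}, {"pos": [0, 0, 0.096]}, {}, {}]' | python3 -m pendant | grep -E 'tcp|ft'
echo '[{"pos": [0, 0, 0.048]}, {}, {}]' | python3 -m pendant | grep -E 'tcp|ft'
echo '[{"pos": [0, 0, 0.024]}, {}, {}]' | python3 -m pendant | grep -E 'tcp|ft'
echo '[{"pos": [0, 0, 0.016]}, {}, {}]' | python3 -m pendant | grep -E 'tcp|ft'
```

```text
tcp_pos: [0.6385, -0.1434, 0.0195]
ft_force: [-0.3, 0.5, -1.8]
tcp_pos: [0.6379, -0.1432, 0.0159]
ft_force: [-0.3, 0.3, -2.0]
tcp_pos: [0.638, -0.1433, 0.0143]
ft_force: [-0.1, -0.3, -1.8]
tcp_pos: [0.638, -0.1432, 0.0143]
ft_force: [-1.8, 0.7, 4.2]
```

Contact came at the predicted height. I'll release, rise and check everything.

To row units: -0.0005 m is -0.008.

```bash
echo '[{"pos": [0, 0, -0.008]}, {}, {}, {}, {}]' | python3 -m pendant .085 25 | grep -E 'tcp|ft|wid'
echo '[{"pos": [0, 0, -0.32]}, {"pos": [0, 0, -0.8]}, {"pos": [0, 0, -0.96]}, {"pos": [0, 0, -0.96]}, {"pos": [0, 0, -0.48]}]' | python3 -m pendant | grep tcp
echo '[{"pos": [-0.96, 0, 0]}, {"pos": [-0.96, 0, 0]}, {"pos": [-0.96, 0, 0]}, {"pos": [-0.8, 0, 0]}, {}]' | python3 -m pendant | grep tcp
echo '[{"pos": [-0.32, 0.88, 0]}, {"pos": [-0.32, 0.88, 0]}, {"pos": [-0.32, 0.88, 0]}, {"pos": [-0.32, 0.88, 0]}, {"pos": [0, 0.8, 0]}]' | python3 -m pendant | grep tcp
echo '[{"pos": [0, 0.8, 0]}, {"pos": [0, 0.8, 0]}, {}, {}]' | python3 -m pendant | grep tcp
python3 - <<'E'
from h import *
t,s=ctrl.capture("top"),ctrl.capture("scene")
cv2.imwrite("pics/fin.png",np.hstack([cv2.resize(t[120:400,100:520],(400,267)),cv2.resize(s[120:400,100:570],(400,238+29))])[:,:,::-1])
cv2.imwrite("pics/topf.png",t[:,:,::-1]);cv2.imwrite("pics/scenef.png",s[:,:,::-1])
a=cv2.resize(t[185:285,330:430],(300,300));b=cv2.resize(s[225:325,185:285],(300,300));c=cv2.resize(t[310:390,150:230],(300,300));d=cv2.resize(t[285:365,265:345],(300,300))
cv2.imwrite("pics/fin2.png",np.vstack([np.hstack([a,b]),np.hstack([c,d])])[:,:,::-1])
for n,h,w in(("scene0","scenef",0),("top0","topf",1)):
    A,B=load(f"pics/{n}.png"),load(f"pics/{h}.png")
    for nm,r in dict(bowl=[(100,220,170,270),(450,205,505,260)],bottle=[(505,255,560,335),(105,215,165,265)]).items():
        x0,y0,x1,y1=r[w];print(nm,n,"mean abs diff",np.abs(A[y0:y1,x0:x1].astype(int)-B[y0:y1,x0:x1]).mean().round(2))
E
```

```text
tcp_pos: [0.6379, -0.1432, 0.0137]
ft_force: [0.7, -0.2, 0.3]
gripper_width: 0.085
tcp_pos: [0.6395, -0.144, 0.2395]
tcp_pos: [0.4506, -0.0026, 0.2349]
tcp_pos: [0.2264, -0.1737, 0.2346]
tcp_pos: [0.1681, -0.253, 0.2342]
bowl scene0 mean abs diff 1.58
bottle scene0 mean abs diff 1.98
bowl top0 mean abs diff 0.51
bottle top0 mean abs diff 0.58
```

View pics/fin2.png

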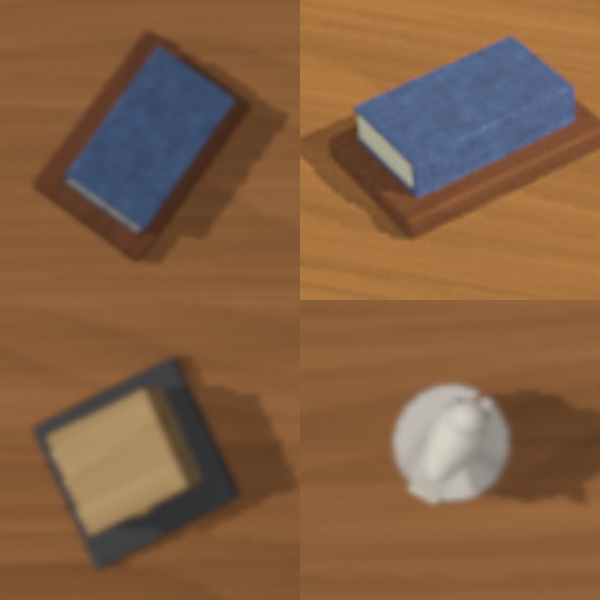

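View pics/fin.png

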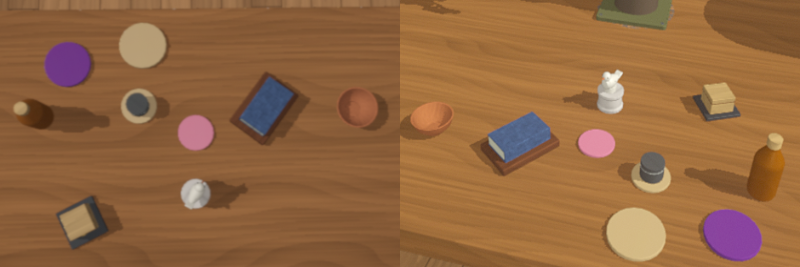

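All four look right and the bottle and bowl are unmoved. I'll make one numeric check of the book and box offsets from these corners.

```bash
python3 - <<'E'
from h import *
for n,q,o,k,z in(("book",[(158,45),(237,100),(144,228),(68,177)],(330,185),3,.042),("stand",[(150,32),(250,103),(140,261),(35,185)],(330,185),3,.016),("box",[(150,388),(188,482),(90,534),(47,437)],(150,310-80),3.75,.044),("slate",[(177,358),(239,493),(100,567),(35,430)],(150,310-80),3.75,.008)):
    P=T.plane(np.array(q)/k+o,z)[:,:2];e=P-np.roll(P,-1,0);print(n,P.mean(0).round(4),np.linalg.norm(e,axis=1).round(3),(np.degrees(np.arctan2(e[:,1],e[:,0]))%90).round(1))
E
```

```text
book [ 0.6372 -0.1464] [0.065 0.109 0.061 0.111] [53.4 52.3 54.8 54.4]
stand [ 0.6365 -0.1453] [0.086 0.137 0.089 0.137] [52.8 53.3 52.8 52. ]
box [0.4034 0.2492] [0.052 0.055 0.054 0.057] [23.  26.7 25.3 24.5]
slate [0.3993 0.2484] [0.08  0.082 0.081 0.083] [25.5 26.7 26.8 26. ]
```

Everything is within about 4 mm and 2°, so I'm handing in.

```bash
python3 -c "
from bench import ctrl
print(ctrl.job_done())"
```

```text
the job is handed in; nothing more can be done
None
```

The pile is apart and the job is handed in (no verdict came back): bird, tin, box and book are each on their own stand. By the camera checks the tin, box and book are within about 4 mm of centre, the box and book are within about 2° of square, the bird looks centred, and the bottle and bowl have not moved.

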